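# Open the child-safe dishwasher-tablet tub

## Robot

A 6-joint arm with a two-finger parallel gripper is mounted at the origin on a cart in front of the work surface, level with it; the furniture and walls round the work are solid. World frame = base frame: x ahead of the robot, y to its left, z up, the work surface at z = 0. Lengths are in m, angles in rad, forces in N, time in s.
With the tool pointing down it reaches from about 0.275 to 0.725 m from the base axis. Payload 5.6 kg.
Tool frame: the origin (TCP) lies midway between the tips of the shut fingers; the grasp point (between the pads) lies 19 mm behind it (grasp_offset is the distance from the TCP to the grasp point, in m); z points along the fingers, y is the line along which they close (so a half turn about z gives the same grasp; the last joint's range is limited). The gripper opens to 85 mm and grips with 20 to 120 N. Pads are 22 mm wide; open, the fingers measure 114 mm over their backs; the gripper's body (76 mm by 85 mm) begins 54 mm behind the grasp point. The pads swing forward as they close: fully open they stand 13 mm farther back than shut.
Start: joints at [-1.005, 0.255, 0.108, 0, -1.424, -0.285], TCP at [0.152, -0.528, 0.208] pointing down, gripper open.
Joint ranges: [-2.95, 2.95], [-1.21, 1.97], [-1.09, 1.5], [-2.87, 1.71], [-2.94, -0.07], [-3.05, 3.05]. Speed limits (rad/s): [2.57, 2.57, 3.14, 3.14, 3.14, 3.14].

## Interface

Orientations are given as a rotation vector (axis times angle).
In Python, from cell import * gives the robot as it stands.
- The arm moves only by the shell command python3 -m inch 'ROWS' [OPENING]. ROWS is JSON, a list of rows, each a list of 6 numbers: the shift along the world's x, y, z in m, then the turn, a rotation vector about the world's x, y, z in degrees. A call has 1 to 8 rows; each row is the pose to reach, as a shift and turn from the pose commanded when the call began; what a row does not reach only later rows make up. A row lasts 1/10 s, in which the tool goes at most 50 mm and 8.59 degrees, less where a joint would pass 70% of its speed; a pose out of reach is approached as far as the arm can. A call with a gripper value outside its range is refused whole. OPENING is the opening in per cent of the stroke, from 0 (shut) to 100 (fully open), set as the call begins (- or left out, the last holds). The fingers move at their own pace and stop on an object; the grip force is fixed at half the most. Time passes only in rows, so rows that repeat a pose let the fingers close. It gives the time, the measured TCP pose, the force, the opening and the grip force at its end, in the units of the state.
- read_state(): the state, without advancing time (a new reading comes with each control period).
- read_camera(name): name is "scene" or "top" or "wrist"; returns a dict with "image" (400x640x3 uint8, blue, green, red), "z_map" (400x640 float32, m along the optical axis (not along the pixel's ray), 0 where there is no reading), "vertical_fov" (degrees; the focal length in pixels is half the picture's height over the tangent of half this angle, whatever the lens; pixels are square), "cx", "cy" (the principal point, pixels), "view" (4x4, takes a point from world to camera coordinates). Camera axes: x right, y up, looking along -z (the intrinsics and any distortion apply to the point x, -y, -z); pixel columns grow to the right and rows downward; lengths in m; the calibration is good to about 2 mm. A picture is of the moment at which its call begins.
- job_done(): hands the job in; it is judged then, once.
The state is a dict: "clock": time; "joint_pos": joint angles; "joint_vel": joint speeds; "effort": joint torques, N m; "tcp_pos": TCP position; "tcp_rot": TCP orientation; "wrist_force": force on the tool from outside, world axes, zero at the start; "torque": the same for the moment, N m; "opening": finger opening in m; "grip_force": force on a finger pad.
Only numpy, scipy, OpenCV 4.12 (cv2) and the standard library are available. Lean on these libraries where they do the work, as an engineer would, in place of code of your own. Each camera call takes 0.05 s, during which the arm holds its last target. There are 200 camera calls.

## Task

Open the white tub of dishwasher tablets and leave it standing open: push the child lock on its front deck all the way in towards the latch, press the latch flap down so that the lid springs ajar, then push the lid up and over with the fingertips until it lies back and stays open by its own weight. Do it all by touch: grasp and lift nothing, leave the tub standing where it is, and do not disturb the things round it.

Things in the scene. Friction and masses are not known exactly. Their poses are not given: they have to be found in the camera images.
- tub: white plastic tub standing loose (1.4 to 2 kg), 185 x 150 mm. Origin on its underside; x axis from the front (deck side) to the back (hinge side), y to its left, z up. Front wall at x = -100 mm, back at +85, sides at y = +-75. From x = -40 back is the bin under the grey lid, rim 94 mm high; in front of it lies a flat deck 80 mm high that carries lock and latch
- lock_face (a point): centre of the outer (+y) face of the lock's upright thumb ridge, near the left end of the tub's deck, 11 mm above the deck and at first 11 to 14 mm inside the tub's left side. The ridge is 30 mm long (tub's x), 12 mm thick (y) and ends 20 mm above the deck. Push this face towards the tub's -y, to the latch
- lock (a joint): travel of the lock in m towards the tub's -y: 0 to 0.003 = locked, 0.016 = fully in, unlocked. About 1 N of friction; stays where it is left. Locked, its bar stands under a tooth of the latch flap, which then cannot be pressed; it is clear from 0.012
- latch_pad (a point): middle of the upper face of the latch flap, on the tub's centre line, 97 mm above the worktop. The flap is 42 mm wide (y), 34 mm long (x), and slopes up to its free front edge; pressed home it is level and this point some 9 mm lower. A hook behind it, 101 mm high, holds the lid's front edge
- latch (a joint): angle of the latch flap in rad: 0 = up, hooked; 0.35 = pressed level. Springs back; takes about 2.5 N to start and 5 N to press home; lets go of the lid at about 0.22
- lid (a joint): opening of the grey lid in rad: 0 shut, 1.57 upright, 1.95 at its stop, leaning back. Damped hinge at the back without friction. Once unlatched a spring lifts it to about 0.47 (ajar), no farther. Let go below about 1.54 it sinks back to ajar; from about 1.65 on its weight takes it to the stop in one or two seconds
- lid_edge (a point): middle of the lower front edge of the lid's skirt (moves with the lid): 132 mm from the hinge axis along the lid and 11 mm below its plane. The lid is 158 mm wide, about 120 g. Ajar, this point is about 148 mm above the worktop and 37 mm in front of the tub's origin; fingers come under it from the front, over the deck
- lid_hinge (a point): middle of the lid's hinge axis (along the tub's y), at x = +86 mm, z = 98 mm in the tub's frame
- garlic: garlic bulb, 60 mm, close to the tub's right side; leave alone
- tin: food tin, 76 mm across, 58 mm high, by the rear of the tub's left side; leave alone
- apple: apple, 72 mm, in front of the blender; leave alone
- lemon: lemon, 76 mm, on the wooden chopping board at the left; leave alone
- peeler: peeler with a dark handle, 170 mm, on the chopping board; leave alone
- spoon: wooden spoon, 297 mm, at the right front of the worktop; leave alone
- blender_foot (a point): middle of the foot of the heavy jug blender, an obstacle that stands behind and to the right of the work and does not move: base 215 mm across up to 190 mm high, above it a jug 140 mm across up to 413 mm; keep arm and gripper clear of it

How it is judged:
On the way, in this order (a step that is already met when the one before it is completed fails the run):
1. the child lock is pushed in (value of joint lock above 0.012 m), for 0.1 s.
2. the latch is pressed and the lid springs ajar (value of joint lid above 0.35 rad), for 0.1 s.
At the end, for the whole second after the job is handed in: the lid lies back against its stop (over 1.85 rad), at rest and held by its weight alone; the lock is in (over 12 mm); the tub stands flat within 30 mm of where it stood (value of joint lid above 1.85 rad and velocity of joint lid between -0.05 and 0.05 rad/s and value of joint lock above 0.012 m and distance of tub from where it was at the start of the episode below 0.03 m and angle between tub's own z axis and vertical below 0.05 rad and height (world z) of tub below 0.008 m and linear speed of tub below 0.01 m/s); the robot touches nothing.
It fails at once if the tub is shoved more than 30 mm, lifted or tipped (distance of tub from where it was at the start of the episode above 0.03 m or angle between tub's own z axis and vertical above 0.12 rad or height (world z) of tub above 0.01 m).
It fails at once if a thing standing by is moved more than 30 mm (distance of any of garlic, tin, apple, lemon, peeler, spoon from where it was at the start of the episode above 0.03 m).
It also fails if it takes over 61 s, if anything falls off the work surface, if the arm or the gripper's body presses on something with over 40 N, if the wrist force passes 120 N, or if a joint passes its speed limit or range.

## Working session

There is one attempt and no reset: what is moved stays moved. The work goes in short steps, Python scripts to look and compute and a shell command to move; the robot and the scene stay as the last step left them, time stands still between calls to the robot, and variables do not carry over. Pictures are saved under pics/ and viewed, at most 10 in all, crops included, and the job is handed in when it is done.

```bash
mkdir -p pics; cat > h.py <<'E'
from cell import *
import numpy as np, cv2
def cam(n):
    c=read_camera(n); np.savez(''+n+'.npz',**{k:c[k] for k in c}); return c
def load(n): return dict(np.load(''+n+'.npz'))
def xyz(c,u,v,d=None):
    f=200/np.tan(np.radians(float(c['vertical_fov']))/2)
    z=d if d is not None else float(c['z_map'][int(v),int(u)])
    p=np.array([(u-c['cx'])/f*z,-(v-c['cy'])/f*z,-z,1])
    return (np.linalg.inv(c['view'])@p)[:3]
E
python3 - <<'E'
from h import *
for n in('top','scene'):
    c=cam(n); cv2.imwrite(f'pics/{n}1.png',c['image']); print({k:(v if not hasattr(v,'shape') or v.size<20 else v.shape) for k,v in c.items()})
print(read_state())
E
```

```text
{'image': (400, 640, 3), 'z_map': (400, 640), 'vertical_fov': 48.45810453507675, 'cx': 319.2524701496277, 'cy': 201.285094359244, 'view': array([[ 1.05126260e-01, -9.94458750e-01,  5.13832949e-04,
         7.40593706e-02],
       [ 9.71590111e-01,  1.02818913e-01,  2.13168775e-01,
        -5.77260368e-01],
       [-2.12040385e-01, -2.19104010e-02,  9.77015255e-01,
        -1.35609104e+00],
       [ 0.00000000e+00,  0.00000000e+00,  0.00000000e+00,
         1.00000000e+00]])}
{'image': (400, 640, 3), 'z_map': (400, 640), 'vertical_fov': 43.01485477762415, 'cx': 318.3379380211447, 'cy': 206.46530623819896, 'view': array([[-9.99932121e-01, -9.79884145e-05,  1.16508924e-02,
         5.43620041e-01],
       [ 9.38661085e-03, -5.99176459e-01,  8.00561966e-01,
         8.62638088e-04],
       [ 6.90249467e-03,  8.00616988e-01,  5.99136708e-01,
        -2.03239629e+00],
       [ 0.00000000e+00,  0.00000000e+00,  0.00000000e+00,
         1.00000000e+00]])}
{'clock': 0.1, 'joint_pos': array([-1.00537577e+00,  2.55683053e-01,  1.07158042e-01, -3.69685301e-04,
       -1.42391050e+00, -2.84605861e-01]), 'joint_vel': array([ 0.00148691, -0.00119629,  0.00318225,  0.00119928,  0.00108155,
        0.00041124]), 'effort': array([-3.77699864e-03, -3.87601984e+01,  2.38474435e+01,  5.37803024e+00,
       -3.84868923e-03, -1.53178856e-06]), 'tcp_pos': array([ 0.15233417, -0.52799535,  0.20760634]), 'tcp_rot': array([ 4.39522060e-01, -3.11034798e+00, -2.58230051e-03]), 'wrist_force': array([-0.34044481, -0.71940182,  0.970769  ]), 'torque': array([-0.01958498, -0.005983  ,  0.0408015 ]), 'grip_force': 0.0, 'opening': 0.08530780769617959}
```

View pics/top1.png

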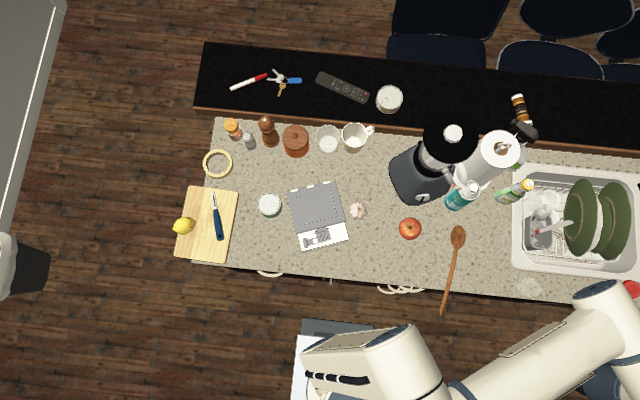

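View pics/scene1.png

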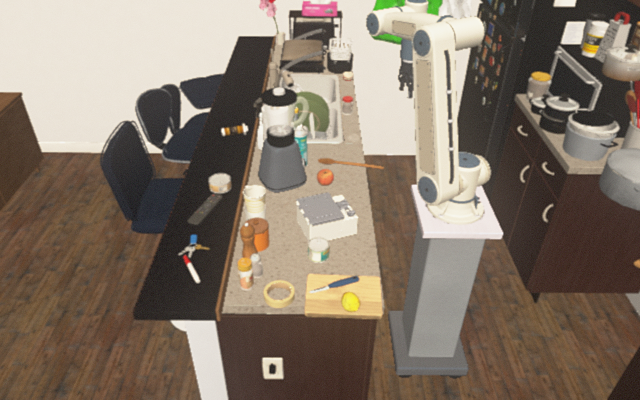

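The top view shows the tub at about (317,215), with its deck towards the robot at (322,237). The garlic is at (358,211), the tin at (269,205) and the blender foot at (420,175). I'll enlarge the tub.

```bash
python3 - <<'E'
from h import *
c=load('top'); im=c['image'][170:260,250:380]
cv2.imwrite('pics/top_crop.png',cv2.resize(im,None,fx=6,fy=6,interpolation=cv2.INTER_CUBIC))
for u,v in [(317,205),(331,241),(269,205),(358,211),(420,190),(410,228)]: print(u,v,xyz(c,u,v).round(4))
E
```

```text
317 205 [0.5449 0.1391 0.1034]
331 241 [0.4413 0.0847 0.0799]
269 205 [0.5392 0.2936 0.0528]
358 211 [0.5505 0.0077 0.0488]
420 190 [ 0.6173 -0.168   0.1362]
410 228 [ 0.5131 -0.1616  0.0486]
```

View pics/top_crop.png

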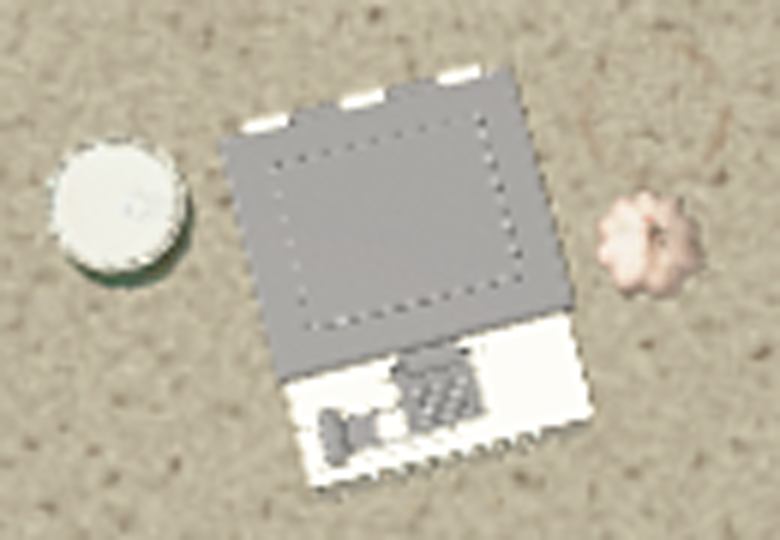

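The crop shows the lid corners at (222,140), (510,70), (573,308) and (283,382), and the deck's front corners at (313,488) and (592,412). The latch flap is near (440,392) and the lock ridge near (334,437).

```bash
cat >> h.py <<'E'
def plane(c,u,v,z):
    o=np.linalg.inv(c['view'])[:3,3]; p=xyz(c,u,v,1.0); return o+(p-o)*(z-o[2])/(p[2]-o[2])
E
python3 - <<'E'
from h import *
c=load('top')
g=lambda a,z: plane(c,250+a[0]/6-.4,170+a[1]/6-.4,z)[:2]
L=[g(a,.103) for a in[(222,140),(510,70),(573,308),(283,382)]]; D=[g(a,.08) for a in[(313,488),(592,412)]]
print(np.round(L,4),np.round(D,4))
e=(L[0]-L[1])+(L[3]-L[2])+(D[0]-D[1]); y=e/np.linalg.norm(e)
b=(L[0]-L[3])+(L[1]-L[2]); print('yaw y',np.degrees(np.arctan2(-y[0],y[1])),'x',np.degrees(np.arctan2(b[1],b[0])))
x=np.array([y[1],-y[0]])
print('tub widths',np.dot(e,y)/3,'lid len',np.linalg.norm(b)/2)
F=(D[0]+D[1])/2; o=F+.1*x; print('origin',o, 'lidfront x',np.dot((L[2]+L[3])/2-o,x),'lidback',np.dot((L[0]+L[1])/2-o,x),np.dot((L[0]+L[1]+L[2]+L[3])/4-o,y))
for n,a,z in(('ridge',(332,437),.1),('ridge left',(320,437),.1),('latch',(440,392),.097)):
    p=g(a,z)-o; print(n,g(a,z),np.dot(p,x),np.dot(p,y))
E
```

```text
[[0.5732 0.2372]
 [0.6262 0.0924]
 [0.5044 0.0481]
 [0.4509 0.1911]] [[0.4013 0.171 ]
 [0.4554 0.0324]]
yaw y 20.630661361029095 x 20.331496411113196
tub widths 0.1519001877891454 lid len 0.13012893430722458
origin [0.52194505 0.13692758] lidfront x -0.04753160854126079 lidback 0.08259555190716439 -0.0009314342315474016
ridge [0.42604018 0.16337542] -0.08043589701564853 0.05854313702089592
ridge left [0.42540003 0.1694273 ] -0.07890265540944529 0.06443246235066909
latch [0.4550788  0.11130045] -0.07160771100874597 -0.00042386629764964973
```

The tub's yaw is about 20.5° and its origin is at about (0.523, 0.137). I'll travel with the fingers shut to a hover beside the lock.

```bash
python3 -m inch '[[0.27,0.724,0,0,0,4.5],[0.27,0.724,0,0,0,4.5],[0.27,0.724,0,0,0,4.5],[0.27,0.724,0,0,0,4.5],[0.27,0.724,0,0,0,4.5],[0.27,0.724,0,0,0,4.5],[0.27,0.724,0,0,0,4.5],[0.27,0.724,0,0,0,4.5]]' 0
```

```text
clock: 0.9
tcp_pos: [0.292, -0.1518, 0.2084]
tcp_rot: [-0.561, 3.091, 0.0]
wrist_force: [2.0, -0.6, 0.7]
opening: 0.0001
grip_force: 0.0
```

```bash
python3 -m inch '[[0.127,0.348,-0.048,0,0,0],[0.127,0.348,-0.048,0,0,0],[0.127,0.348,-0.048,0,0,0],[0.127,0.348,-0.048,0,0,0],[0.127,0.348,-0.048,0,0,0],[0.127,0.348,-0.048,0,0,0],[0.127,0.348,-0.048,0,0,0],[0.127,0.348,-0.048,0,0,0]]'
python3 - <<'E'
from h import *
c=cam('wrist'); cv2.imwrite('pics/w1.png',c['image']); s=read_state(); print(s['tcp_pos'],s['wrist_force'])
z=c['z_map']; P=s['tcp_pos']; p=c['view']@np.append(P,1); f=200/np.tan(np.radians(float(c['vertical_fov']))/2); print('tcp px',c['cx']+f*p[0]/-p[2],c['cy']-f*p[1]/-p[2])
E
```

```text
clock: 1.7
tcp_pos: [0.4194, 0.1974, 0.1589]
tcp_rot: [0.564, -3.089, 0.001]
wrist_force: [-0.3, -0.3, -0.9]
opening: 0.0002
grip_force: 0.0
[0.42008117 0.19866829 0.15833906] [ 1.87087371  4.20876041 -0.17249435]
tcp px 322.1493408667844 236.84991450200175
```

View pics/w1.png

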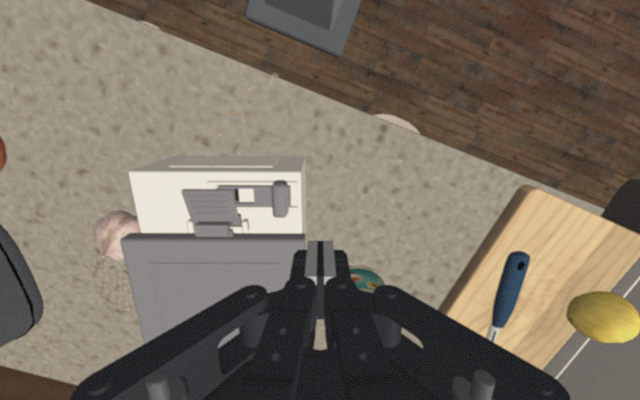

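The wrist view shows the ridge top spanning about (273–289, 181–216), the latch flap at (210,208), the deck's front-left corner near (305,158), and the garlic and tin clear on either side.

```bash
python3 - <<'E'
from h import *
c=load('wrist')
a=np.radians(20.5);x=np.array([np.cos(a),np.sin(a)]);y=np.array([-x[1],x[0]]);o=np.array([.523,.137])
for n,u,v,z in(('ridge outer',289,199,.1),('ridge front',281,181,.1),('ridge back',281,216,.1),('latch l',238,206,.097),('latch r',183,206,.097),('latchfront',210,189,.105),('lid FL',305,235,.104),('lid FR',123,235,.104),('deck FL',304,170,.08),('deck FR',134,170,.08)):
    p=plane(c,u,v,z)[:2]; print(n,p.round(4),np.dot(p-o,x).round(4),np.dot(p-o,y).round(4),xyz(c,u,v).round(4))
E
```

```text
ridge outer [0.4239 0.1714] -0.0808 0.067 [0.4294 0.1716 0.0843]
ridge front [0.4118 0.1605] -0.096 0.061 [0.414  0.1602 0.0923]
ridge back [0.4405 0.17  ] -0.0658 0.0598 [0.4403 0.17   0.1003]
latch l [0.446  0.1335] -0.0734 0.0237 [0.4515 0.1315 0.0844]
latch r [0.4623 0.0904] -0.0732 -0.0224 [0.4704 0.085  0.0812]
latchfront [0.4365 0.1101] -0.0905 0.0051 [0.4388 0.1086 0.0993]
lid FL [0.4479 0.1942] -0.0503 0.0799 [0.4955 0.206  0.0012]
lid FR [0.5021 0.0513] -0.0496 -0.073 [0.5466 0.0179 0.0412]
deck FL [0.4013 0.1752] -0.1006 0.0784 [0.4193 0.1772 0.0009]
deck FR [0.4534 0.0377] -0.0999 -0.0686 [0.4542 0.0367 0.0782]
```

```bash
python3 -m inch '[[-0.004,-0.001,-0.036,0,0,0],[-0.004,-0.001,-0.070,0,0,0],[-0.004,-0.001,-0.070,0,0,0],[-0.002,-0.006,-0.070,0,0,0],[-0.001,-0.010,-0.070,0,0,0],[0.001,-0.014,-0.070,0,0,0],[0.001,-0.014,-0.070,0,0,0]]'
python3 - <<'E'
from h import *
s=read_state();print(s['tcp_pos'],s['wrist_force'])
E
```

```text
clock: 2.45
tcp_pos: [0.4211, 0.1802, 0.0916]
tcp_rot: [-0.56, 3.089, 0.002]
wrist_force: [0.4, 0.6, -0.2]
opening: 0.0
grip_force: 0.0
[0.42108284 0.18017983 0.09157886] [ 0.39045319  0.56529391 -0.22629976]
```

```bash
python3 -m inch '[[0.001,-0.002,-0.003,0,0,0],[0.0014,-0.0037,-0.003,0,0,0],[0.002,-0.0056,-0.003,0,0,0],[0.0028,-0.0075,-0.003,0,0,0],[0.0035,-0.0094,-0.003,0,0,0],[0.004,-0.011,-0.003,0,0,0],[0.004,-0.011,-0.003,0,0,0]]'
python3 - <<'E'
from h import *
for i in range(1):
  c=cam('wrist'); cv2.imwrite('pics/w2.png',cv2.resize(c['image'][120:300,180:420],None,fx=3,fy=3)); 
s=read_state();print(s['tcp_pos'],s['wrist_force'])
E
```

```text
clock: 3.15
tcp_pos: [0.4242, 0.1692, 0.0874]
tcp_rot: [0.561, -3.091, 0.0]
wrist_force: [-0.5, -0.5, 0.3]
opening: 0.0001
grip_force: 0.0
[0.42423385 0.16923566 0.08738059] [-0.34956388  0.73920238 -0.25956062]
```

View pics/w2.png

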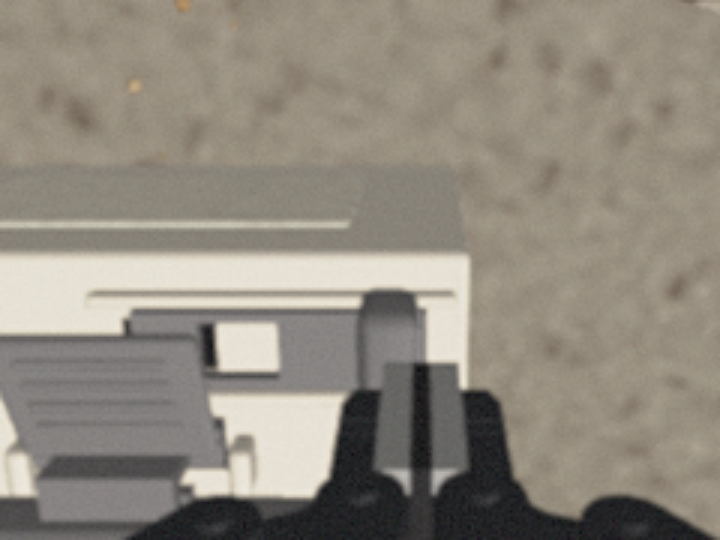

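The finger tips (380–460, from row 363) appear to overlap the ridge (360–418, from row 292). I'll check depths there.

```bash
python3 - <<'E'
from h import *
c=load('wrist');s=read_state()
a=np.radians(20.5);x=np.array([np.cos(a),np.sin(a)]);y=np.array([-x[1],x[0]]);o=np.array([.523,.137])
t=lambda p:(np.dot(p[:2]-o,x).round(4),np.dot(p[:2]-o,y).round(4),round(p[2],4))
f=200/np.tan(np.radians(float(c['vertical_fov']))/2)
p=c['view']@np.append(s['tcp_pos'],1);print('tcp',t(s['tcp_pos']),'crop px',(c['cx']+f*p[0]/-p[2]-180)*3,(c['cy']-f*p[1]/-p[2]-120)*3)
for U,V in[(365,320),(390,300),(390,325),(413,320),(390,350),(390,375),(400,375),(440,375),(400,400),(440,400),(375,380),(454,380),(300,330),(440,330)]: print(U,V,t(xyz(c,180+U/3,120+V/3)))
E
```

```text
tcp (np.float64(-0.0812), np.float64(0.0648), np.float64(0.0874)) crop px 422.16857287405344 346.97963787971673
365 320 (np.float64(-0.0924), np.float64(0.0536), np.float64(0.0987))
390 300 (np.float64(-0.0936), np.float64(0.0583), np.float64(0.0915))
390 325 (np.float64(-0.0926), np.float64(0.0586), np.float64(0.1015))
413 320 (np.float64(-0.0922), np.float64(0.0629), np.float64(0.0983))
390 350 (np.float64(-0.0872), np.float64(0.0585), np.float64(0.1012))
390 375 (np.float64(-0.0916), np.float64(0.0592), np.float64(0.1201))
400 375 (np.float64(-0.0913), np.float64(0.0609), np.float64(0.1195))
440 375 (np.float64(-0.0919), np.float64(0.0677), np.float64(0.1207))
400 400 (np.float64(-0.0918), np.float64(0.0611), np.float64(0.1292))
440 400 (np.float64(-0.0916), np.float64(0.0675), np.float64(0.1287))
375 380 (np.float64(-0.0803), np.float64(0.0555), np.float64(0.1004))
454 380 (np.float64(-0.091), np.float64(0.0701), np.float64(0.1207))
300 330 (np.float64(-0.0838), np.float64(0.0388), np.float64(0.0847))
440 330 (np.float64(-0.0821), np.float64(0.0687), np.float64(0.0807))
```

```bash
python3 - <<'E'
from h import *
c=load('wrist');s=read_state()
a=np.radians(20.5);x=np.array([np.cos(a),np.sin(a)]);y=np.array([-x[1],x[0]]);o=np.array([.523,.137])
t=lambda p:[float(v) for v in (np.dot(p[:2]-o,x).round(4),np.dot(p[:2]-o,y).round(4),round(p[2],4))]
print('cam',t(np.linalg.inv(c['view'])[:3,3]), s['tcp_pos'])
for U in(311,316,327):
  for V in range(234,250,2): print(U,V,t(xyz(c,U,V)))
E
```

```text
cam [-0.1606, 0.0642, 0.2535] [0.42423385 0.16923566 0.08738059]
311 234 [-0.0891, 0.0591, 0.1016]
311 236 [-0.088, 0.0591, 0.102]
311 238 [-0.0866, 0.0591, 0.1018]
311 240 [-0.0847, 0.0591, 0.1005]
311 242 [-0.0913, 0.0596, 0.1162]
311 244 [-0.0917, 0.0597, 0.1191]
311 246 [-0.0914, 0.0597, 0.1208]
311 248 [-0.0917, 0.0598, 0.1235]
316 234 [-0.0881, 0.062, 0.0996]
316 236 [-0.0872, 0.062, 0.1003]
316 238 [-0.0855, 0.062, 0.0994]
316 240 [-0.0842, 0.062, 0.0996]
316 242 [-0.0912, 0.0622, 0.116]
316 244 [-0.0917, 0.0622, 0.1191]
316 246 [-0.0917, 0.0623, 0.1213]
316 248 [-0.0916, 0.0623, 0.1234]
327 234 [-0.0793, 0.0689, 0.0809]
327 236 [-0.0778, 0.0689, 0.0807]
327 238 [-0.0768, 0.0689, 0.0817]
327 240 [-0.0751, 0.0689, 0.0812]
327 242 [-0.0913, 0.068, 0.116]
327 244 [-0.0915, 0.0679, 0.1188]
327 246 [-0.0911, 0.0679, 0.1202]
327 248 [-0.091, 0.0679, 0.1223]
```

```bash
python3 - <<'E'
from h import *
c=cam('scene'); s=read_state(); f=200/np.tan(np.radians(float(c['vertical_fov']))/2)
p=c['view']@np.append(s['tcp_pos'],1); u,v=c['cx']+f*p[0]/-p[2],c['cy']-f*p[1]/-p[2]; print(u,v)
u0,v0=int(u)-40,int(v)-40
cv2.imwrite('pics/s2.png',cv2.resize(c['image'][v0:v0+60,u0:u0+80],None,fx=9,fy=9,interpolation=cv2.INTER_CUBIC)); print((u-u0)*9,(v-v0)*9)
E
```

```text
351.525528781519 213.80828075025386
364.72975903367075 367.2745267522847
```

View pics/s2.png

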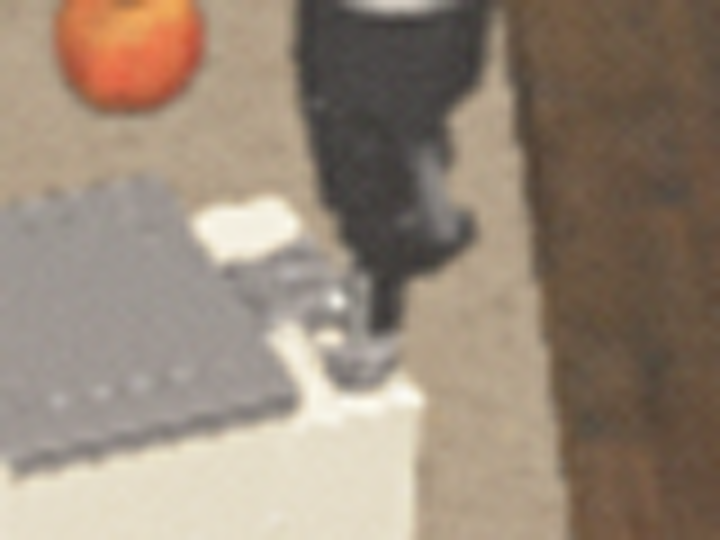

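The scene crop shows the fingertip ending at about (385,335), well above the predicted TCP point (365,367). The ridge at (360,360) is in front of it and untouched, so the fingertip really ends higher than the TCP reported by the arm. I'll back out, go lower beside the ridge and measure again.

```bash
python3 -m inch '[[-0.0095,0.0253,0.004,0,0,0],[-0.0095,0.0253,0.004,0,0,0],[-0.0095,0.0253,-0.012,0,0,0],[-0.0095,0.0253,-0.024,0,0,0],[-0.0095,0.0253,-0.024,0,0,0]]'
python3 - <<'E'
from h import *
c=cam('scene'); s=read_state(); f=200/np.tan(np.radians(float(c['vertical_fov']))/2)
p=c['view']@np.append(s['tcp_pos'],1); u,v=c['cx']+f*p[0]/-p[2],c['cy']-f*p[1]/-p[2]; print(u,v,s['tcp_pos'],s['wrist_force'])
u0,v0=int(u)-40,int(v)-40
A=cv2.resize(c['image'][v0:v0+60,u0:u0+80],None,fx=7,fy=7,interpolation=cv2.INTER_CUBIC)
cv2.drawMarker(A,(int((u-u0+.5)*7),int((v-v0+.5)*7)),(0,0,255),0,10)
w=cam('wrist'); cv2.imwrite('pics/s3.png',A); 
a=np.radians(20.5);x=np.array([np.cos(a),np.sin(a)]);y=np.array([-x[1],x[0]]);o=np.array([.523,.137])
t=lambda p:[float(v) for v in (np.dot(p[:2]-o,x).round(4),np.dot(p[:2]-o,y).round(4),round(p[2],4))]
print(t(s['tcp_pos']))
for V in range(230,250,2): print(V,t(xyz(w,317,V)),t(xyz(w,327,V)))
E
```

```text
clock: 3.75
tcp_pos: [0.4136, 0.1938, 0.0619]
tcp_rot: [0.561, -3.088, 0.002]
wrist_force: [-0.4, -0.1, 0.5]
opening: -0.0002
grip_force: 0.0
354.2802526603849 223.37178493703502 [0.41431449 0.19413456 0.06295256] [0.50794375 0.37844815 1.01529327]
[-0.0818, 0.0916, 0.063]
230 [-0.0572, 0.0886, -0.0] [-0.0575, 0.0972, 0.0007]
232 [-0.0557, 0.0886, 0.0008] [-0.0555, 0.0972, 0.0004]
234 [-0.0541, 0.0886, 0.0017] [-0.054, 0.0972, 0.0013]
236 [-0.0518, 0.0886, 0.0008] [-0.0519, 0.0973, 0.0008]
238 [-0.0497, 0.0886, 0.0003] [-0.0495, 0.0973, -0.0001]
240 [-0.0481, 0.0886, 0.001] [-0.0481, 0.0973, 0.0009]
242 [-0.0923, 0.0896, 0.0928] [-0.092, 0.0949, 0.092]
244 [-0.0921, 0.0896, 0.0945] [-0.092, 0.0948, 0.0944]
246 [-0.0916, 0.0896, 0.0958] [-0.0918, 0.0948, 0.0961]
248 [-0.092, 0.0897, 0.0988] [-0.0917, 0.0947, 0.0982]
```

View pics/s3.png

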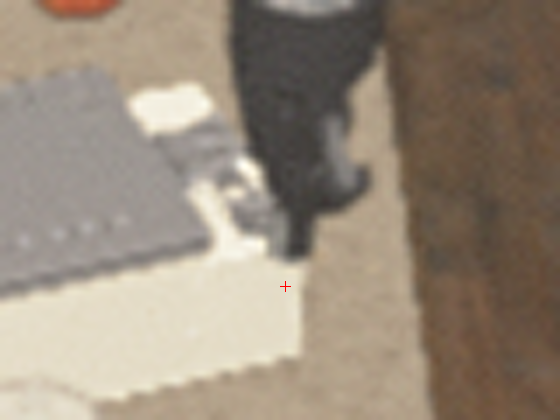

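The tip visibly ends about 25 mm above the marked TCP, at z ≈ 0.088. That is right beside the ridge, so I'll push in and watch the force.

```bash
python3 -m inch '[[0.002,-0.005,-0.002,0,0,0],[0.0035,-0.0094,-0.002,0,0,0],[0.005,-0.013,-0.002,0,0,0],[0.006,-0.016,-0.002,0,0,0],[0.007,-0.0187,-0.002,0,0,0],[0.008,-0.0215,-0.002,0,0,0],[0.009,-0.024,-0.002,0,0,0],[0.009,-0.024,-0.002,0,0,0]]'
```

```text
clock: 4.65
tcp_pos: [0.4237, 0.1703, 0.0613]
tcp_rot: [0.561, -3.091, 0.0]
wrist_force: [-0.4, 0.3, 0.2]
opening: 0.0002
grip_force: 0.0
```

```bash
python3 - <<'E'
from h import *
w=cam('wrist');s=read_state()
a=np.radians(20.5);x=np.array([np.cos(a),np.sin(a)]);y=np.array([-x[1],x[0]]);o=np.array([.523,.137])
t=lambda p:[float(v) for v in (np.dot(p[:2]-o,x).round(4),np.dot(p[:2]-o,y).round(4),round(p[2],4))]
print(t(s['tcp_pos']),s['wrist_force'])
print([t(xyz(w,U,215)) for U in range(290,326,3)])
E
```

```text
[-0.0814, 0.066, 0.0613] [-0.13781864 -0.10026632 -0.08544043]
[[-0.1003, 0.0484, 0.0741], [-0.1002, 0.0501, 0.0739], [-0.1001, 0.0518, 0.0736], [-0.1001, 0.0535, 0.0737], [-0.0999, 0.0552, 0.0733], [-0.1001, 0.0569, 0.0737], [-0.1004, 0.0587, 0.0743], [-0.0999, 0.0603, 0.073], [-0.1001, 0.0621, 0.0737], [-0.0998, 0.0638, 0.0728], [-0.1001, 0.0655, 0.0735], [-0.1002, 0.0672, 0.0739]]
```

```bash
cat >> h.py <<'E'
a=np.radians(20.5);x=np.array([np.cos(a),np.sin(a)]);y=np.array([-x[1],x[0]]);o=np.array([.523,.137])
def cloud(c):
    f=200/np.tan(np.radians(float(c['vertical_fov']))/2); z=c['z_map']; v,u=np.mgrid[:400,:640]
    P=np.stack([(u-c['cx'])/f*z,-(v-c['cy'])/f*z,-z,z*0+1],-1)@np.linalg.inv(c['view']).T
    return np.stack([(P[...,:2]-o)@x,(P[...,:2]-o)@y,P[...,2]],-1)
def ridge(c):
    Q=cloud(c).reshape(-1,3); m=(Q[:,0]>-.097)&(Q[:,0]<-.087)&(Q[:,2]>.096)&(Q[:,2]<.104)&(Q[:,1]>.026)&(Q[:,1]<.075)
    r=Q[m]; return len(r), np.percentile(r[:,1],[3,50,97]).round(4) if len(r) else None
E
python3 - <<'E'
from h import *
w=load('wrist'); print(ridge(w))
E
```

```text
(733, array([0.0411, 0.0513, 0.0736]))
```

```bash
python3 -m inch '[[0.001,-0.002,0,0,0,0],[0.0014,-0.0037,0,0,0,0],[0.002,-0.0056,0,0,0,0],[0.0025,-0.0066,0,0,0,0],[0.003,-0.008,0,0,0,0],[0.003,-0.008,0,0,0,0]]'
python3 - <<'E'
from h import *
w=cam('wrist');s=read_state();print(s['wrist_force'],s['tcp_pos'])
Q=cloud(w).reshape(-1,3); m=(Q[:,0]>-.097)&(Q[:,0]<-.083)&(Q[:,2]>.0955)&(Q[:,2]<.104)
print(np.histogram(Q[m][:,1],bins=np.arange(.02,.08,.002)))
E
```

```text
clock: 5.3
tcp_pos: [0.4258, 0.1636, 0.0612]
tcp_rot: [0.56, -3.09, -0.004]
wrist_force: [-5.7, 5.1, 1.1]
opening: -0.0001
grip_force: 3.4
[-5.55779154  5.94994722  3.02966862] [0.42582747 0.16358354 0.06123158]
(array([  0,   0,   0,   0,   0,   0,  36,  87, 105, 100, 101, 107,  47,
        34,  33,  29,  33,  36,  34,  32,  35,  33,  25,  35,  31,  28,
         0,   0,   0]), array([0.02 , 0.022, 0.024, 0.026, 0.028, 0.03 , 0.032, 0.034, 0.036,
       0.038, 0.04 , 0.042, 0.044, 0.046, 0.048, 0.05 , 0.052, 0.054,
       0.056, 0.058, 0.06 , 0.062, 0.064, 0.066, 0.068, 0.07 , 0.072,
       0.074, 0.076, 0.078]))
```

The lock is fully in: the ridge has travelled about 17 mm and now meets its stop at roughly 8 N. I'll back off, rise, tilt the tool 30° and hover over the latch.

```bash
python3 -m inch '[[-0.0035,0.0094,0,0,0,0],[-0.0035,0.0094,0.04,0,0,0],[-0.0035,0.0094,0.07,2.5,-7,0],[0.02,-0.02,0.07,5,-14,0],[0.039,-0.0435,0.065,8,-21,0],[0.039,-0.0435,0.055,10.5,-28.1,0],[0.039,-0.0435,0.055,10.5,-28.1,0]]'
python3 - <<'E'
from h import *
w=cam('wrist');s=read_state();P=s['tcp_pos'];print(s['wrist_force'],P,(P[:2]-o)@x,(P[:2]-o)@y)
cv2.imwrite('pics/w4.png',w['image'])
Q=cloud(w)
m=(Q[...,0]>-.097)&(Q[...,0]<-.075)&(Q[...,2]>.0955)&(Q[...,2]<.104); print(np.histogram(Q[m][:,1],bins=np.arange(-.03,.08,.004)))
for V in range(230,254,2): print(V,Q[V,316].round(4),Q[V,327].round(4))
E
```

```text
clock: 6.05
tcp_pos: [0.457, 0.1126, 0.1072]
tcp_rot: [-0.47, 2.594, 0.118]
wrist_force: [-1.0, -0.9, -1.9]
opening: 0.0001
grip_force: 0.0
[-0.11056895 -0.97693768 -0.08723832] [0.45990634 0.11487591 0.11053744] -0.06684609877556637 0.00137284160915952
(array([  0,  31,  86,  78,  90,  89,  83,  95,  94,  87,  92,  72,   0,
         0,   0,  83, 193, 174, 107,   0,   0,   0,   0,   0,   0,   0,
         0]), array([-0.03 , -0.026, -0.022, -0.018, -0.014, -0.01 , -0.006, -0.002,
        0.002,  0.006,  0.01 ,  0.014,  0.018,  0.022,  0.026,  0.03 ,
        0.034,  0.038,  0.042,  0.046,  0.05 ,  0.054,  0.058,  0.062,
        0.066,  0.07 ,  0.074,  0.078]))
230 [-0.0572 -0.0029  0.0933] [-0.0572  0.0048  0.0932]
232 [-0.0575 -0.0029  0.0952] [-0.0581  0.0047  0.0956]
234 [-0.0583 -0.0028  0.0975] [-0.058   0.0047  0.0972]
236 [-0.059  -0.0028  0.0996] [-0.0582  0.0047  0.099 ]
238 [-0.0578 -0.0028  0.1004] [-0.0583  0.0047  0.1007]
240 [-0.0571 -0.0028  0.1016] [-0.0571  0.0047  0.1015]
242 [-0.0927 -0.0021  0.1272] [-0.0938  0.0037  0.1278]
244 [-0.0943 -0.0021  0.1294] [-0.0948  0.0036  0.1297]
246 [-0.0956 -0.002   0.1315] [-2.205e-01  2.000e-04  2.131e-01]
248 [-0.0965 -0.002   0.1333] [-0.0973  0.0035  0.1338]
250 [-0.0975 -0.0019  0.1351] [-0.0977  0.0035  0.1352]
252 [-0.0983 -0.0019  0.1368] [-0.0982  0.0035  0.1367]
```

View pics/w4.png

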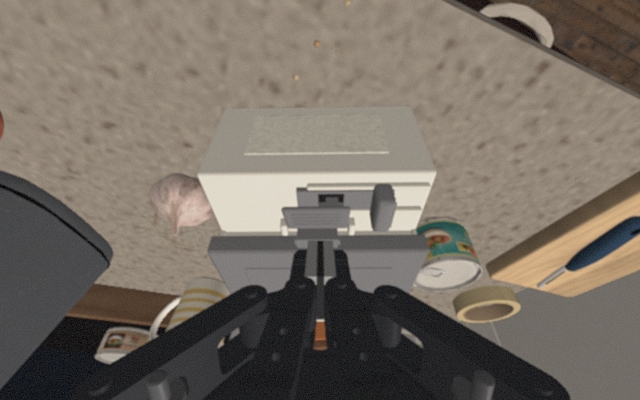

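The lock bar is in and the flap is at about (315,217), with its centre around tub y = -4 mm. The finger is lined up in front of it, so I'll shift slightly and press down.

```bash
python3 -m inch '[[0.006,-0.003,0,0,0,0],[0.006,-0.003,-0.015,0,0,0],[0.006,-0.003,-0.027,0,0,0],[0.006,-0.003,-0.032,0,0,0],[0.006,-0.003,-0.036,0,0,0],[0.006,-0.003,-0.036,0,0,0]]'
python3 - <<'E'
from h import *
w=cam('wrist');s=read_state();P=s['tcp_pos'];print(s['wrist_force'],P,(P[:2]-o)@x,(P[:2]-o)@y)
Q=cloud(w); print(Q[242,316].round(4),Q[244,316].round(4))
E
```

```text
clock: 6.7
tcp_pos: [0.4728, 0.1167, 0.081]
tcp_rot: [-0.469, 2.581, 0.124]
wrist_force: [0.3, 0.3, -0.2]
opening: -0.0001
grip_force: 0.0
[-0.33297402  0.41982836  0.11086948] [0.47288072 0.1167501  0.08130243] -0.05403700125074363 -0.001415376624284414
[-0.077  -0.0039  0.1009] [-0.0795 -0.0038  0.1037]
```

```bash
python3 -m inch '[[-0.003,-0.001,-0.003,0,0,0],[-0.003,-0.001,-0.006,0,0,0],[-0.003,-0.001,-0.009,0,0,0],[-0.003,-0.001,-0.011,0,0,0],[-0.003,-0.001,-0.013,0,0,0],[-0.003,-0.001,-0.013,0,0,0]]'
python3 - <<'E'
from h import *
s=read_state();t=cam('top');Q=cloud(t);print(s['wrist_force'],s['tcp_pos'])
for X in(-.04,-.02,0,.03,.06):
  m=(abs(Q[...,0]-X)<.004)&(abs(Q[...,1]+.004)<.06)&(Q[...,2]>.06)&(Q[...,2]<.3); print(X,m.sum(),np.percentile(Q[m][:,2],[10,50,90]).round(3) if m.sum() else '')
E
```

```text
clock: 7.35
tcp_pos: [0.4727, 0.1169, 0.0744]
tcp_rot: [-0.467, 2.568, 0.128]
wrist_force: [-33.6, -8.7, 45.4]
opening: 0.0001
grip_force: 28.3
[-33.61447877  -8.68872041  45.36225426] [0.4726716  0.11694811 0.07442175]
-0.04 184 [0.079 0.128 0.135]
-0.02 108 [0.125 0.129 0.132]
0 94 [0.121 0.124 0.128]
0.03 96 [0.114 0.117 0.121]
0.06 95 [0.106 0.109 0.112]
```

The lid has sprung off its latch (slope about 0.25) but is held back by the finger, and the force is high. I'll retract up and back.

```bash
python3 -m inch '[[-0.006,-0.002,0.006,0,0,0],[-0.016,-0.006,0.014,0,0,0],[-0.035,-0.013,0.025,0,0,0],[-0.06,-0.022,0.035,0,0,0],[-0.06,-0.022,0.035,0,0,0],[-0.06,-0.022,0.035,0,0,0]]'
python3 - <<'E'
from h import *
s=read_state();t=cam('top');w=cam('wrist');Q=cloud(t);print(s['wrist_force'],s['tcp_pos'])
for X in(-.035,-.02,0,.03,.06):
  m=(abs(Q[...,0]-X)<.004)&(abs(Q[...,1]+.004)<.06)&(Q[...,2]>.06)&(Q[...,2]<.3); print(X,m.sum(),np.percentile(Q[m][:,2],[10,50,90]).round(3) if m.sum() else '')
cv2.imwrite('pics/w5.png',w['image'])
E
```

```text
clock: 8.0
tcp_pos: [0.4095, 0.0945, 0.1042]
tcp_rot: [-0.47, 2.578, 0.128]
wrist_force: [0.4, 0.4, -0.4]
opening: -0.0
grip_force: 0.0
[ 0.44839582  0.3613455  -0.39322853] [0.40948558 0.09449553 0.10421796]
-0.035 137 [0.092 0.153 0.159]
-0.02 97 [0.152 0.156 0.159]
0 96 [0.143 0.147 0.15 ]
0.03 88 [0.128 0.131 0.135]
0.06 91 [0.113 0.116 0.119]
```

View pics/w5.png

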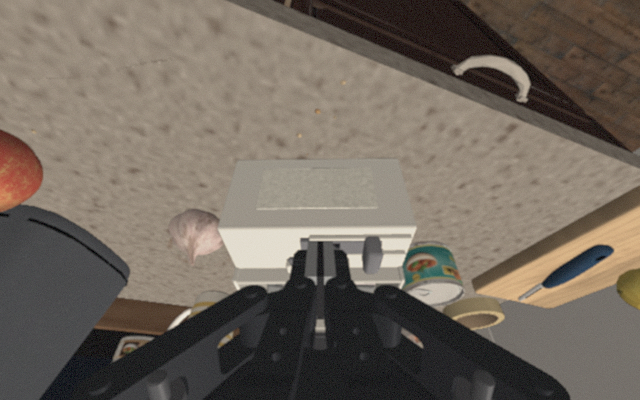

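The lid is ajar (slope about 0.5) and the lock is still in. I'll tilt the tool to about 65° from vertical, in front of the lid opening.

```bash
python3 -m inch '[[0,0,0.01,2.9,-7.8,0],[0,0,0.01,5.8,-15.6,0],[0.01,0.003,0.01,8.7,-23.4,0],[0.02,0.005,0.01,11,-29.5,0],[0.025,0.007,0.01,12.25,-32.8,0],[0.035,0.009,0.01,12.25,-32.8,0],[0.035,0.009,0.01,12.25,-32.8,0]]'
python3 - <<'E'
from h import *
s=read_state();w=cam('wrist');P=s['tcp_pos'];print(s['wrist_force'],(P[:2]-o)@x,(P[:2]-o)@y,P[2],s['joint_pos'].round(2))
Q=cloud(w)
from scipy.spatial.transform import Rotation as R
d=R.from_rotvec(s['tcp_rot']).as_matrix()[:,2];print('d tub',d[:2]@x,d[:2]@y,d[2])
for V in range(238,252,2): print(V,Q[V,316].round(4),Q[V,327].round(4))
q=Q.reshape(-1,3);m=(abs(q[:,2]-.08)<.002)&(abs(q[:,0]+.08)<.03)&(abs(q[:,1])<.09);print('deck',np.percentile(q[m],[2,98],axis=0).round(4))
E
```

```text
clock: 8.8
tcp_pos: [0.4207, 0.0549, 0.1199]
tcp_rot: [-0.433, 2.171, 0.288]
wrist_force: [-0.4, -0.4, -0.3]
opening: -0.0
grip_force: 0.0
[-0.40850466 -0.3861772  -0.34971034] -0.12455751529423521 -0.04103379997006742 0.11994200700628939 [ 0.41 -0.39 -0.96 -0.55 -0.07 -1.05]
d tub 0.8054272267116319 0.07894962302509138 -0.5874129207770333
238 [ 0.0834 -0.0319  0.0845] [ 0.0837 -0.0169  0.085 ]
240 [ 0.0827 -0.032   0.0873] [ 0.0832 -0.0171  0.0878]
242 [-0.1537 -0.0456  0.1287] [-0.1544 -0.0399  0.129 ]
244 [-0.1545 -0.0457  0.1298] [-0.1565 -0.0402  0.1304]
246 [-0.1572 -0.0459  0.1313] [-0.1574 -0.0403  0.1315]
248 [-0.1589 -0.046   0.1325] [-0.1597 -0.0406  0.1329]
250 [-0.1598 -0.0461  0.1336] [-0.1599 -0.0407  0.1339]
deck [[-0.0993 -0.0759  0.0782]
 [-0.0529  0.0667  0.0816]]
```

The wrist is at its limit (J5 = -0.07), so it can't reach 65° here. I'll ease the tilt back and recentre.

```bash
python3 -m inch '[[0.005,0.015,0,-2,5,0],[0.012,0.03,0,-3.5,9.4,0],[0.019,0.048,0,-3.5,9.4,0],[0.019,0.048,0,-3.5,9.4,0],[0.019,0.048,0,-3.5,9.4,0]]'
cat > st.py <<'E'
from h import *
from scipy.spatial.transform import Rotation as R
s=read_state();P=s['tcp_pos'];d=R.from_rotvec(s['tcp_rot']).as_matrix()[:,2]
T=lambda v:np.array([v[:2]@x,v[:2]@y,v[2]])
dt=T(d);p=T(P-np.append(o,0));print('F',T(s['wrist_force']).round(1),'tcp',p.round(4),'d',dt.round(3),'tip',(p-.027*dt).round(4),'j',s['joint_pos'].round(2))
Q=cloud(cam('top'))
for X in(-.02,0,.03,.06):
  m=(abs(Q[...,0]-X)<.004)&(abs(Q[...,1]-.055)<.015)&(Q[...,2]>.06)&(Q[...,2]<.3); print(X,m.sum(),np.median(Q[m][:,2]).round(3) if m.sum() else '')
E
python3 st.py
```

```text
clock: 9.35
tcp_pos: [0.4461, 0.0672, 0.1264]
tcp_rot: [-0.457, 2.349, 0.27]
wrist_force: [0.5, -2.0, 0.2]
opening: -0.0002
grip_force: 0.0
F [-0.2 -2.   0.2] tcp [-0.0965 -0.0385  0.1264] d [ 0.688  0.082 -0.721] tip [-0.1151 -0.0407  0.1458] j [ 0.51 -0.33 -1.05  0.25 -0.09 -1.93]
-0.02 29 0.156
0 23 0.146
0.03 19 0.13
0.06 24 0.115
```

The pose is near-singular, with J3 also close to its limit. A 30° tilt works too, since the finger wedges the lid edge up as it goes forward, so I'll return to that and centre.

```bash
python3 -m inch '[[-0.003,0.002,0.005,-2,5,0],[-0.006,0.01,0.005,-4,10,0],[-0.012,0.034,0.0,-5,13,0],[-0.012,0.034,0,-5,13,0],[-0.012,0.034,0,-5,13,0],[-0.012,0.034,0,-5,13,0]]'; python3 st.py
```

```text
clock: 10.0
tcp_pos: [0.4334, 0.0998, 0.1259]
tcp_rot: [-0.491, 2.589, 0.23]
wrist_force: [-0.4, -0.6, -0.4]
opening: -0.0001
grip_force: 0.0
F [-0.6 -0.4 -0.4] tcp [-0.0969 -0.0035  0.1259] d [ 0.495  0.08  -0.865] tip [-0.1103 -0.0056  0.1493] j [ 0.63 -0.26 -0.81  0.12 -0.51 -1.91]
-0.02 27 0.155
0 24 0.145
0.03 21 0.131
0.06 22 0.115
```

```bash
python3 -m inch '[[0.019,0.007,-0.016,0,0,0],[0.0375,0.014,-0.031,0,0,0],[0.056,0.021,-0.031,0,0,0],[0.07,0.026,-0.031,0,0,0],[0.075,0.028,-0.028,0,0,0],[0.08,0.03,-0.022,0,0,0],[0.085,0.032,-0.016,0,0,0],[0.085,0.032,-0.016,0,0,0]]'; python3 st.py
```

```text
clock: 10.85
tcp_pos: [0.5195, 0.1327, 0.1124]
tcp_rot: [-0.491, 2.585, 0.232]
wrist_force: [-0.1, 0.3, -0.9]
opening: 0.0001
grip_force: 0.0
F [-0.   0.3 -0.9] tcp [-0.0048 -0.0028  0.1124] d [ 0.499  0.081 -0.863] tip [-0.0183 -0.005   0.1357] j [ 0.56 -0.03 -0.64  0.05 -0.43 -1.79]
-0.02 37 0.177
0 22 0.167
0.03 24 0.144
0.06 19 0.121
```

The lid is rising with the finger, so I'll keep following its arc.

```bash
python3 -m inch '[[0.006,0.002,0.008,0,0,0],[0.011,0.004,0.015,0,0,0],[0.017,0.006,0.023,0,0,0],[0.0225,0.0084,0.03,0,0,0],[0.03,0.011,0.036,0,0,0],[0.0375,0.014,0.042,0,0,0],[0.0525,0.0196,0.05,0,0,0],[0.0525,0.0196,0.05,0,0,0]]'; python3 st.py
```

```text
clock: 11.7
tcp_pos: [0.5736, 0.1532, 0.1623]
tcp_rot: [-0.491, 2.585, 0.231]
wrist_force: [-0.0, 0.2, -0.4]
opening: -0.0001
grip_force: 0.0
F [ 0.1  0.2 -0.4] tcp [ 0.053  -0.0026  0.1623] d [ 0.498  0.081 -0.863] tip [ 0.0396 -0.0048  0.1857] j [ 0.53  0.03 -0.42  0.01 -0.59 -1.73]
-0.02 9 0.063
0 11 0.27
0.03 15 0.218
0.06 16 0.063
```

```bash
python3 -m inch '[[0.008,0.003,0.003,0,0,0],[0.016,0.006,0.005,0,0,0],[0.024,0.009,0.006,0,0,0],[0.032,0.012,0.006,0,0,0],[0.04,0.015,0.006,0,0,0],[0.048,0.018,0.006,0,0,0],[0.053,0.02,0.006,0,0,0],[0.053,0.02,0.006,0,0,0]]'; python3 st.py; python3 - <<'E'
from h import *
t=load('top');Q=cloud(t);m=(abs(Q[...,1]-.055)<.03)&(Q[...,0]>0)&(Q[...,0]<.2)&(Q[...,2]>.085)&(Q[...,2]<.3)
q=Q[m]
for z in np.arange(.09,.27,.02):
  k=q[abs(q[:,2]-z)<.01]; print(z.round(2),len(k),np.median(k[:,0]).round(3) if len(k) else '')
E
```

```text
clock: 12.55
tcp_pos: [0.6248, 0.1723, 0.1664]
tcp_rot: [-0.491, 2.588, 0.231]
wrist_force: [0.6, 0.6, 0.6]
opening: -0.0002
grip_force: 0.0
F [0.7 0.3 0.6] tcp [ 0.1077 -0.0025  0.1664] d [ 0.496  0.081 -0.865] tip [ 0.0943 -0.0047  0.1897] j [ 0.51  0.14 -0.28 -0.01 -0.63 -1.69]
-0.02 0 
0 0 
0.03 0 
0.06 12 0.27
0.09 35 0.08
0.11 31 0.086
0.13 41 0.093
0.15 56 0.1
0.17 68 0.105
0.19 71 0.111
0.21 41 0.116
0.23 83 0.119
0.25 14 0.066
```

The lid is past upright, at about 1.86 rad and heading back. I'll withdraw.

```bash
python3 -m inch '[[-0.02,-0.007,0,0,0,0],[-0.05,-0.018,0.01,0,0,0],[-0.09,-0.032,0.02,0,0,0],[-0.13,-0.045,0.04,0,0,0],[-0.17,-0.06,0.06,0,0,0],[-0.2,-0.07,0.08,0,0,0],[-0.2,-0.07,0.08,0,0,0],[-0.2,-0.07,0.08,0,0,0]]'
python3 -m inch '[[0,0,0,0,0,0],[0,0,0,0,0,0],[0,0,0,0,0,0],[0,0,0,0,0,0],[0,0,0,0,0,0],[0,0,0,0,0,0],[0,0,0,0,0,0],[0,0,0,0,0,0]]'
python3 -m inch '[[0,0,0,0,0,0],[0,0,0,0,0,0],[0,0,0,0,0,0],[0,0,0,0,0,0],[0,0,0,0,0,0],[0,0,0,0,0,0],[0,0,0,0,0,0],[0,0,0,0,0,0]]'
python3 st.py; python3 - <<'E'
from h import *
t=load('top');Q=cloud(t);m=(abs(Q[...,1]-.04)<.04)&(Q[...,0]>0.03)&(Q[...,0]<.2)&(Q[...,2]>.085)&(Q[...,2]<.3)
q=Q[m]
for z in np.arange(.11,.25,.02):
  k=q[abs(q[:,2]-z)<.01]; print(z.round(2),len(k),np.median(k[:,0]).round(3) if len(k) else '')
w=cam('wrist')
A=np.hstack([cv2.resize(t['image'][160:270,240:390],(400,293)),cv2.resize(w['image'],(400,250)) if 0 else cv2.resize(w['image'],(400,293))]);cv2.imwrite('pics/end.png',A)
E
```

```text
clock: 13.4
tcp_pos: [0.4238, 0.1023, 0.2475]
tcp_rot: [-0.491, 2.585, 0.234]
wrist_force: [0.5, 0.0, -0.4]
opening: 0.0002
grip_force: 0.0
clock: 14.2
tcp_pos: [0.4242, 0.1021, 0.2467]
tcp_rot: [-0.491, 2.588, 0.231]
wrist_force: [-0.1, 0.1, -0.2]
opening: -0.0
grip_force: 0.0
clock: 15.0
tcp_pos: [0.4241, 0.1021, 0.2466]
tcp_rot: [-0.491, 2.588, 0.231]
wrist_force: [-0.1, -0.3, 0.0]
opening: 0.0001
grip_force: 0.0
F [-0.2 -0.2  0. ] tcp [-0.1048  0.002   0.2466] d [ 0.496  0.081 -0.865] tip [-1.182e-01 -2.000e-04  2.700e-01] j [ 0.67 -0.38 -0.55  0.1  -0.88 -1.9 ]
-0.02 5 0.062
0 1 0.097
0.03 5 0.062
0.06 6 0.061
0.11 117 0.087
0.13 106 0.096
0.15 116 0.104
0.17 117 0.112
0.19 119 0.12
0.21 89 0.126
0.23 87 0.128
0.25 0
```

View pics/end.png

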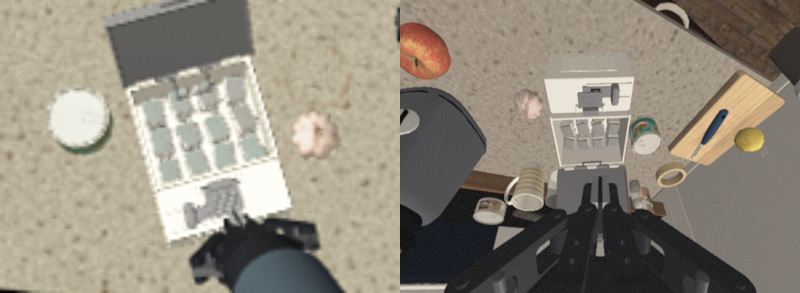

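The lid lies back at about 1.95 rad, with the neighbours undisturbed and the gripper clear. One last check of the lock travel before handing in.

```bash
python3 - <<'E'
from h import *
c=cam('wrist');q=cloud(c).reshape(-1,3)
m=(q[:,0]>-.1)&(q[:,0]<-.065)&(abs(q[:,2]-.1)<.003)&(q[:,1]>.024)&(q[:,1]<.075);print('ridge y',np.percentile(q[m][:,1],[3,50,97]))
m=(q[:,0]>-.097)&(q[:,0]<-.06)&(abs(q[:,2]-.08)<.003)&(abs(q[:,1])<.1);print('deck y',np.percentile(q[m][:,1],[.5,99.5]))
E
```

```text
ridge y [0.03261503 0.03819658 0.04466304]
deck y [-0.07785173  0.07044606]
```

```bash
python3 -c "
from cell import *
print(job_done())"
```

```text
the job is handed in; nothing more can be done
None
```

The tub is standing open and the job is handed in at about 15 s of the 61 s allowed: the lock is fully in, the lid rests back at about 1.95 rad, the tub moved only about 4 mm, and the neighbours look undisturbed; wrist force reached about 57 N during the latch press.

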